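Open the corsage-pin case

ROBOT

A 6-joint arm with a two-finger parallel gripper is mounted at the origin on the work surface. World frame = base frame: x ahead of the robot, y to its left, z up, the work surface at z = 0. Lengths are in mm, angles in degrees, forces in N, time in s.
With the tool pointing down it reaches from about 250 to 775 mm from the base axis. Payload 4 kg.
Tool frame: the origin (TCP) lies at the very end of the fingers, on their centre line; the grasp point (between the pads) lies 19 mm behind it; z points along the fingers, y is the line along which they close (so a half turn about z gives the same grasp; the last joint's range is limited). The gripper opens to 85 mm and grips with 20 to 120 N. Pads are 22 mm wide; open, the fingers measure 114 mm over their backs; the gripper's body (76 mm by 85 mm) begins 54 mm behind the grasp point. The pads swing forward as they close: fully open they stand 13 mm farther back than shut.
Start: joints at [59.639, 4.996, 78.535, -0, 96.463, -5.907], TCP at [227.689, 500.675, 231.341] pointing down, gripper open.
Joint ranges: [-177.83, 177.83], [-43.37, 116.18], [15.69, 146.23], [-61.86, 241.86], [9.47, 152.12], [-147.06, 147.06]. Speed limits (degrees/s): [159.86, 159.86, 180, 180, 180, 180].

INTERFACE

Orientations are given as [roll, pitch, yaw] about the fixed x, y, z axes, in that order (R = Rz(yaw) Ry(pitch) Rx(roll)).
In Python, from rig import manip gives the robot as it stands.
- The arm moves only by the tool apply_moves, never from a script. Its argument "series" is a list of rows, each a list of 7 numbers: the shift along the tool's x, y, z in m, then the turn, a rotation vector about the tool's x, y, z in rad, then the finger opening in m, from 0 to 0.0854. In form: [[x, y, z, wx, wy, wz, hand], ...]. A call has 1 to 12 rows; each row shifts and turns the commanded pose from where the row before left it, along the tool's axes as they then stand; what a row does not reach is not made up. A row lasts 1/8 s, in which the tool goes at most 62.5 mm and 10.7 degrees, less where a joint would pass 70% of its speed; a pose out of reach is approached as far as the arm can. A call with a gripper value outside its range is refused whole. The fingers move at their own pace and stop on an object; "newtons" is the grip in N (left out, the last holds). Time passes only in rows, so rows that do not move let the fingers close. It gives the time, the measured TCP pose, the force, the opening and the grip force at its end, in the units of the state.
- manip.sense(): the state, without advancing time (a new reading comes with each control period).
- manip.camera(name): name is "scene" or "top" or "wrist"; returns a dict with "image" (384x512x3 uint8, blue, green, red), "intrinsics" (3x3 intrinsics, pixels), "camera_from_world" (4x4, takes a point from world to camera coordinates); the wrist camera has in their place "mount" (4x4, takes a point from camera to tool coordinates, whose origin is the TCP and whose axes are the flange's). Camera axes: x right, y up, looking along -z (the intrinsics and any distortion apply to the point x, -y, -z); pixel columns grow to the right and rows downward; lengths in mm; the calibration is good to about 2 mm. A picture is of the moment at which its call begins: read the wrist's pose just before it. There is no depth.
- manip.hand_in(): hands the job in; it is judged then, once.
The state is a dict: "t": time; "q": joint angles; "joint_vel": joint speeds; "joint_efforts": joint torques, N m; "tool_pos": TCP position; "eef_rot": TCP orientation; "wrist_force": force on the tool from outside, world axes, zero at the start; "torque": the same for the moment, N m; "grip_width": opening from 0.0 (shut) to 1.0 (fully open); "grip_force": force on a finger pad.
Only numpy, scipy, OpenCV 4.12 (cv2) and the standard library are available. Lean on these libraries where they do the work, as an engineer would, in place of code of your own. Each camera call takes 0.05 s, during which the arm holds its last target. There are 200 camera calls.

TASK

On the florist's bench, open the pin case: press its snap tab down so that the white cover springs free, then push the cover by its rib off its seat, all the way along onto the landing behind the compartment, against the end stop, and leave it lying there flat. Only press and push: do not lift the cover, and leave the spool, jar and pot beside the case where they stand.

Things in the scene. Friction and masses are not known exactly. Their poses are not given: they have to be found in the camera images.
- pin_case: Dark wood case fixed to the bench, 250 (x) x 124 (y) x 49 mm. Origin: centre of underside; x axis runs from the solid front deck with the tab (x -125 to -75, top z 49) over the pin compartment and seated cover (x -75 to 22) to the landing (22 to 119) and a 6 mm end stop. Cover slides on rails (z 40) between walls 112 mm apart (top z 49); steel lips hold its edges down at x -75 to -3.
- snap_tab (a joint): Snap tab travel in m: 0 out, 0.009 fully pressed. Moves straight down against a spring (2 to 5 N, plus up to 4 N friction); springs back when let go. Its hook frees the cover at about 0.006; press fully in and keep it there about 1 s. Damped spring plungers then push the cover 15 mm along the case's +x, past the hook, and the tab may be let go.
- tab_top (a point): Centre of the top face of the snap tab, a grey ribbed block 28 (x) x 36 mm (y) at x -102, y 0 in the case. Out, its top is at z 61 mm over the bench, 12 mm above the deck (3 mm when fully pressed). Moves with the tab.
- cover: White plastic sliding cover, 90 (x) x 109 (y) x 4 mm, 50 to 100 g. Origin: centre of the plate's underside; x along the case's x. In the case's frame: latched x -27, y 0, z 40 mm; released about x -12; against the end stop x 74, compartment wholly open. A tongue under its tab end, 42 mm wide, 8 mm deep, runs in a groove. Slides easily (friction under 2 N).
- rib (a point): Middle of the tab-side face of the cover's upright push rib, a bar 60 (y) x 6 mm (x), standing 16 mm above the plate (z 44 to 60 mm over the bench). This point is on the centre line at z 52 mm, 20 mm from the cover's origin towards the tab. Moves with the cover; 54 mm along the case's x when the cover is against the stop.
- end_stop (a point): Middle of the top of the end stop's inner face, at x 119, y 0, z 49 mm in the case.
- wire_spool: Bystander: loose wooden spool wound with copper wire, 52 mm diameter, 47 mm high; origin at the centre of its underside.
- pin_jar: Bystander: loose glass jar with a steel cap, 50 mm diameter, 65 mm high; origin at the centre of its underside.
- bud_pot: Bystander: loose small terracotta flower pot, 60 mm diameter at its rim, 60 mm high; origin at the centre of its underside.
Mind the look-alikes: they are no part of the job. Several things have the shape of the cover; the one meant has the colours described above.

How it is judged:
By the outcome, as a careful person would: the job done as asked, in the order asked, and still so for the second after the job is handed in, with the robot touching nothing.
It also fails if it takes over 40 s, if anything falls off the work surface, if the arm or the gripper's body presses on something with over 40 N, if the wrist force passes 120 N, or if a joint passes its speed limit or range.

## Working session

There is one attempt and no reset: what is moved stays moved. The work goes in short steps, Python scripts to look and compute and a tool call to move; the robot and the scene stay as the last step left them, time stands still between calls to the robot, and variables do not carry over. Pictures are saved under pics/ and viewed, at most 10 in all, crops included, and the job is handed in when it is done.

Besides the shell and the picture viewer there is one more tool, called as name(argument=value, ...) on one line, values as JSON. apply_moves: Moves the arm, as the interface text tells. Its arguments: {"type":"object","properties":{"series":{"type":"array","items":{"type":"array","items":{"type":"number"}}},"newtons":{"type":"number"}},"required":["series"]}

```bash
mkdir -p pics; python3 - <<'E'
from rig import manip
import cv2,numpy as np
s=manip.sense();print(s)
for n in ("top","scene"):
    c=manip.camera(n);cv2.imwrite(f"pics/{n}0.png",c["image"])
    np.savez(f"{n}0.npz",K=c["intrinsics"],T=c["camera_from_world"]);print({k:v for k,v in c.items() if k!="image"})
E
```

```text
{'t': 0.0, 'q': array([ 5.96380112e+01,  5.04096082e+00,  7.86253402e+01, -7.97911919e-04,
        9.64641926e+01, -5.90748705e+00]), 'joint_vel': array([-0.04134924,  0.0456221 , -0.01137724, -0.06072009,  0.03625489,
       -0.14722944]), 'joint_efforts': array([-5.68451069e-04, -3.51868200e+01, -3.13271141e+01, -2.75641014e-04,
        1.08261962e-02,  4.62361481e-05]), 'tool_pos': array([227.43738152, 500.2155345 , 230.11620547]), 'eef_rot': array([-1.79870118e+02, -1.26418910e-02,  1.55545395e+02]), 'wrist_force': array([-0.75047236, -0.75388796,  0.00457353]), 'torque': array([-0.0374101 ,  0.0157997 ,  0.02346678]), 'grip_force': 0.0, 'grip_width': 1.005055792166599}
{'intrinsics': array([[428.11402654,   0.        , 254.69228452],
       [  0.        , 428.11402654, 187.43117429],
       [  0.        ,   0.        ,   1.        ]]), 'camera_from_world': array([[ 5.92861940e-03, -9.99974360e-01,  4.01621071e-03,
         8.74000046e+01],
       [ 9.95712838e-01,  6.27400060e-03,  9.22853197e-02,
        -5.78145486e+02],
       [-9.23081512e-02,  3.45186803e-03,  9.95724505e-01,
        -9.05803571e+02],
       [ 0.00000000e+00,  0.00000000e+00,  0.00000000e+00,
         1.00000000e+00]])}
{'intrinsics': array([[395.22366729,   0.        , 251.94330745],
       [  0.        , 395.22366729, 195.65684073],
       [  0.        ,   0.        ,   1.        ]]), 'camera_from_world': array([[ 6.32805785e-01,  7.74289903e-01,  5.65548102e-03,
        -4.46335223e+02],
       [-6.27804454e-01,  5.08784671e-01,  5.89066827e-01,
         2.73305852e+02],
       [ 4.53231075e-01, -3.76315432e-01,  8.08064533e-01,
        -1.16241389e+03],
       [ 0.00000000e+00,  0.00000000e+00,  0.00000000e+00,
         1.00000000e+00]])}
```

View pics/top0.png

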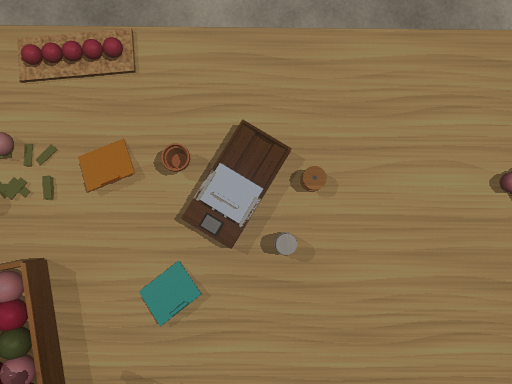

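View pics/scene0.png

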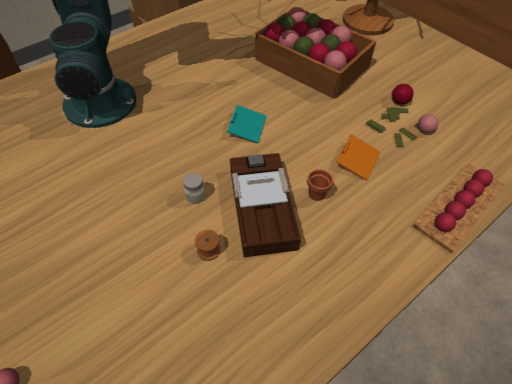

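The top view shows the case with outer corners near (244,121), (291,150), (232,248), (177,218), the tab at (212,224) and the rib at (225,200). The pot is at (176,158), the spool at (313,180) and the jar at (286,244). I'll refine these on an enlarged crop.

```bash
python3 - <<'E'
import cv2
im=cv2.imread("pics/top0.png")[110:260,160:340]
cv2.imwrite("pics/crop1.png",cv2.resize(im,None,fx=4,fy=4,interpolation=cv2.INTER_CUBIC))
E
```

```text
(no output)
```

View pics/crop1.png

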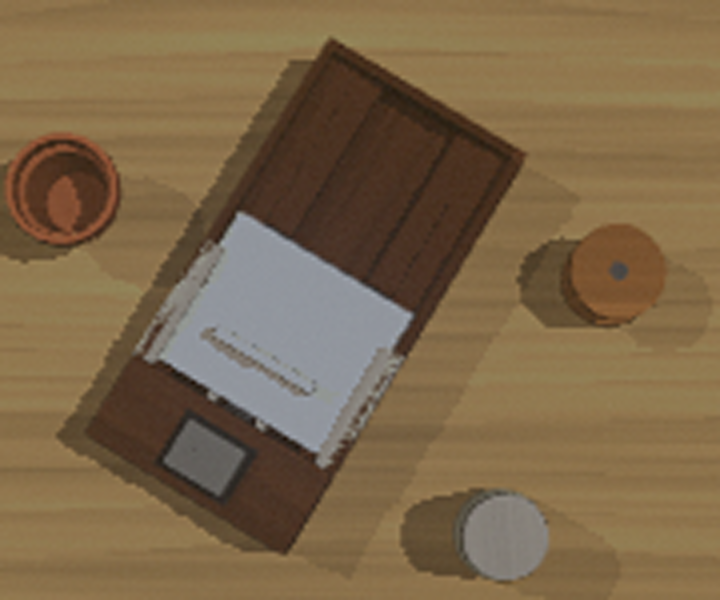

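The crop shows the case top corners at (332,38), (525,153), (285,552), (88,432), the tab centre at (206,457) and the cover's far corners at (238,212) and (412,315). I'll fit the pose from these.

```bash
cat > h.py <<'E'
import numpy as np
from scipy.spatial.transform import Rotation as R
d=np.load("top0.npz")
def proj(P,K=d["K"],T=d["T"]):
    c=np.c_[P,np.ones(len(P))]@T.T[:,:3]; c=c*[1,-1,-1]; p=c@K.T; return p[:,:2]/p[:,2:]
def c2w(p,X):
    a=np.radians(p[2]); X=np.asarray(X,float)
    return np.c_[X[:,0]*np.cos(a)-X[:,1]*np.sin(a)+p[0],X[:,0]*np.sin(a)+X[:,1]*np.cos(a)+p[1],X[:,2]]
E
python3 - <<'E'
from h import *
from scipy.optimize import least_squares
X=[(125,62,49),(125,-62,49),(-125,-62,49),(-125,62,49),(-102,0,61),(18,54.5,44),(18,-54.5,44)]
c=np.array([(332,38),(525,153),(285,552),(88,432),(206,457),(238,212),(412,315)],float)
px=(c+.5)/4-.5+[160,110]
r=least_squares(lambda p:(proj(c2w(p,X))-px).ravel(),[560,140,-30])
print(r.x,r.fun.reshape(-1,2).round(1))
print(c2w(r.x,[(-102,0,61),(-32,0,52),(54,0,52),(119,0,49)]))
from rig import manip
s=manip.sense();Rt=R.from_euler('xyz',s['eef_rot'],degrees=True).as_matrix();print(Rt.round(3))
E
```

```text
[585.8968478  129.4376525  -30.67996203] [[-0.5 -0.8]
 [ 0.7 -0.3]
 [ 0.1  0.8]
 [-0.8  0.3]
 [-0.1 -0.2]
 [ 0.3 -0.1]
 [ 0.3  0.2]]
[[498.17370921 181.48235402  61.        ]
 [558.37586314 145.76540199  52.        ]
 [632.3385094  101.88457522  52.        ]
 [688.24050948  68.71883405  49.        ]]
[[-0.91   0.414 -0.001]
 [ 0.414  0.91  -0.002]
 [ 0.    -0.002 -1.   ]]
```

apply_moves(series=[[0, 0, 0, 0, 0, 0.108, 0], [-0.0395, -0.0136, 0.0125, 0, 0, 0, 0], [-0.0395, -0.0136, 0.0125, 0, 0, 0, 0], [-0.0395, -0.0136, 0.0125, 0, 0, 0, 0], [-0.0395, -0.0136, 0.0125, 0, 0, 0, 0], [-0.0395, -0.0136, 0.0125, 0, 0, 0, 0], [-0.0395, -0.0136, 0.0125, 0, 0, 0, 0], [-0.0395, -0.0136, 0.0125, 0, 0, 0, 0], [-0.0395, -0.0136, 0.0125, 0, 0, 0, 0], [-0.0395, -0.0136, 0.0125, 0, 0, 0, 0], [-0.0395, -0.0136, 0.0125, 0, 0, 0, 0], [0, 0, 0, 0, 0, 0, 0]])

```text
t: 1.6
tool_pos: [498.5, 179.9, 104.3]
eef_rot: [-179.8, -0.1, 149.1]
wrist_force: [-0.1, 1.1, 1.0]
grip_width: -0.0
grip_force: 0.0
```

```bash
python3 - <<'E'
from h import *
from rig import manip
import cv2
s=manip.sense();c=manip.camera("wrist")
cv2.imwrite("pics/w1.png",c["image"]);np.savez("w1.npz",K=c["intrinsics"],M=c["mount"],p=s["tool_pos"],r=s["eef_rot"])
print(s["tool_pos"],s["eef_rot"],s["wrist_force"],s["grip_width"],[k for k in c])
E
```

```text
[498.49216643 179.93213238 104.29694936] [-1.79832377e+02 -1.23856523e-01  1.49122725e+02] [-0.05058278  1.11002176  1.00227802] -2.481013954972383e-05 ['image', 'intrinsics', 'mount']
```

View pics/w1.png

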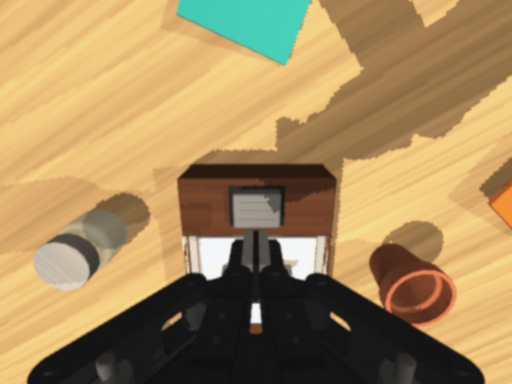

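The wrist view shows the tab's top face at about (233,193)–(281,226), centre (257,209), and the deck's front top corners at (180,181) and (335,181). I'll turn these into case coordinates.

```bash
python3 - <<'E'
from h import *
w=np.load("w1.npz");Rt=R.from_euler('xyz',w["r"],degrees=True).as_matrix()
o=Rt@w["M"][:3,3]+w["p"]
for u,v,z in [(257,209,61),(180,181,49),(335,181,49)]:
    d=np.linalg.inv(w["K"])@[u,v,1]; d=Rt@w["M"][:3,:3]@(d*[1,-1,-1]); P=o+d*(z-o[2])/d[2]
    a=np.radians(-30.68);q=P[:2]-[585.9,129.44]
    print(P.round(1),"case",(q@[np.cos(a),np.sin(a)]).round(1),(q@[-np.sin(a),np.cos(a)]).round(1))
q=w["p"][:2]-[585.9,129.44];print("tcp case",q@[np.cos(a),np.sin(a)],q@[-np.sin(a),np.cos(a)])
E
```

```text
[494.9 181.6  61. ] case -104.9 -1.6
[448.9 140.1  49. ] case -123.3 -60.7
[509.9 242.2  49. ] case -122.9 58.2
tcp case -100.93664095110913 -1.1744422154480276
```

apply_moves(series=[[0.0015, 0, 0.01, 0, 0, 0, 0], [0, 0, 0.012, 0, 0, 0, 0], [0, 0, 0.012, 0, 0, 0, 0], [0, 0, 0.006, 0, 0, 0, 0], [0, 0, 0.003, 0, 0, 0, 0], [0, 0, 0.002, 0, 0, 0, 0], [0, 0, 0.002, 0, 0, 0, 0], [0, 0, 0.002, 0, 0, 0, 0], [0, 0, 0.001, 0, 0, 0, 0], [0, 0, 0.001, 0, 0, 0, 0], [0, 0, 0, 0, 0, 0, 0]])

```text
t: 3.02
tool_pos: [497.2, 183.2, 55.6]
eef_rot: [180.0, 0.0, 149.4]
wrist_force: [-0.9, -0.5, 4.8]
grip_width: -0.003
grip_force: 2.4
```

apply_moves(series=[[0, 0, 0.001, 0, 0, 0, 0], [0, 0, 0.001, 0, 0, 0, 0], [0, 0, 0.001, 0, 0, 0, 0], [0, 0, 0.0005, 0, 0, 0, 0], [0, 0, 0, 0, 0, 0, 0]])

```text
t: 3.65
tool_pos: [497.2, 183.2, 52.1]
eef_rot: [180.0, 0.0, 149.4]
wrist_force: [-0.8, -0.1, 5.4]
grip_width: -0.0
grip_force: 2.6
```

apply_moves(series=[[0, 0, 0.0005, 0, 0, 0, 0], [0, 0, 0.0005, 0, 0, 0, 0], [0, 0, 0.0005, 0, 0, 0, 0], [0, 0, 0, 0, 0, 0, 0]])

```text
t: 4.15
tool_pos: [497.2, 183.3, 52.0]
eef_rot: [180.0, 0.0, 149.4]
wrist_force: [-3.6, -1.2, 12.3]
grip_width: 0.0
grip_force: 5.6
```

Force has jumped and the height holds at 52.0, so the tab is fully in. I'll hold it there for 1.5 s.

apply_moves(series=[[0, 0, 0.0003, 0, 0, 0, 0], [0, 0, 0, 0, 0, 0, 0], [0, 0, 0, 0, 0, 0, 0], [0, 0, 0, 0, 0, 0, 0], [0, 0, 0, 0, 0, 0, 0], [0, 0, 0, 0, 0, 0, 0], [0, 0, 0, 0, 0, 0, 0], [0, 0, 0, 0, 0, 0, 0], [0, 0, 0, 0, 0, 0, 0], [0, 0, 0, 0, 0, 0, 0], [0, 0, 0, 0, 0, 0, 0], [0, 0, 0, 0, 0, 0, 0]])

```text
t: 5.65
tool_pos: [497.3, 183.2, 52.0]
eef_rot: [180.0, 0.0, 149.4]
wrist_force: [-3.9, -1.4, 13.0]
grip_width: 0.002
grip_force: 6.2
```

```bash
python3 - <<'E'
from rig import manip
import cv2
s=manip.sense();print(s["tool_pos"],s["wrist_force"])
im=manip.camera("scene")["image"][130:280,180:340]
cv2.imwrite("pics/s2.png",cv2.resize(im,None,fx=4,fy=4,interpolation=cv2.INTER_CUBIC))
E
```

```text
[497.25372133 183.21793777  51.95129526] [-3.92717748 -1.44110666 12.97282865]
```

View pics/s2.png

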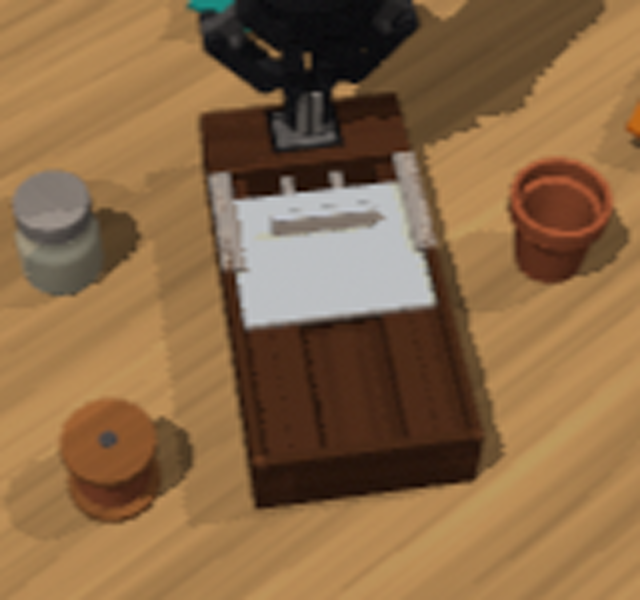

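The cover has sprung toward the landing: there is a gap on the tab side and the plungers show. I'll lift off the tab, move over and come down behind the rib.

apply_moves(series=[[0, 0, -0.01, 0, 0, 0, 0], [0, 0, -0.02, 0, 0, 0, 0], [-0.02, 0, 0, 0, 0, 0, 0], [-0.02, 0, 0, 0, 0, 0, 0], [-0.01, 0, 0, 0, 0, 0, 0], [0, 0, 0, 0, 0, 0, 0], [0, 0, 0.008, 0, 0, 0, 0], [0, 0, 0.007, 0, 0, 0, 0], [0, 0, 0, 0, 0, 0, 0]])

```text
t: 6.82
tool_pos: [538.8, 157.8, 63.7]
eef_rot: [-179.9, -0.1, 149.4]
wrist_force: [0.4, 0.4, -0.0]
grip_width: 0.0
grip_force: 0.0
```

```bash
python3 - <<'E'
from h import *
from rig import manip
import cv2
s=manip.sense();a=np.radians(-30.68);q=s["tool_pos"][:2]-[585.9,129.44]
print(s["tool_pos"],q@[np.cos(a),np.sin(a)],q@[-np.sin(a),np.cos(a)])
im=manip.camera("scene")["image"][130:280,180:340]
cv2.imwrite("pics/s3.png",cv2.resize(im,None,fx=4,fy=4,interpolation=cv2.INTER_CUBIC))
E
```

```text
[538.75071258 157.75381199  63.70433527] -54.99673910470734 0.2931582845784671
```

View pics/s3.png

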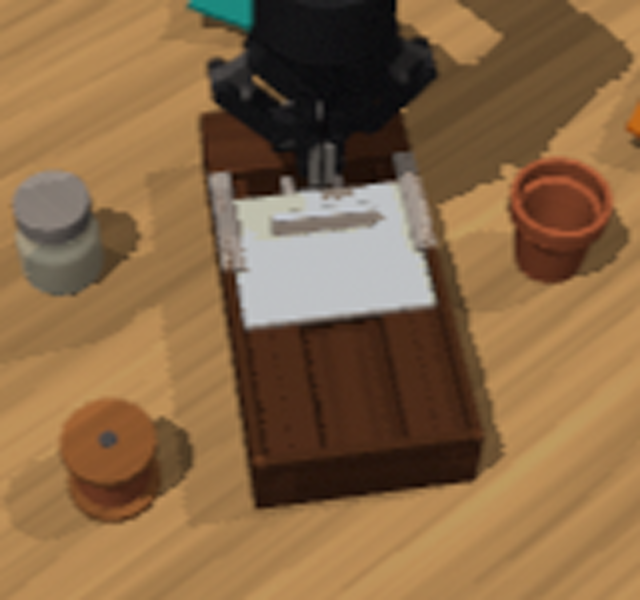

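The cover stayed released and the fingertips are clear behind the rib. I'll lower them and start a slow push.

apply_moves(series=[[0, 0, 0.007, 0, 0, 0, 0], [0, 0, 0.007, 0, 0, 0, 0], [0, 0, 0, 0, 0, 0, 0], [-0.004, 0, 0, 0, 0, 0, 0], [-0.004, 0, 0, 0, 0, 0, 0], [-0.004, 0, 0, 0, 0, 0, 0], [-0.004, 0, 0, 0, 0, 0, 0], [-0.004, 0, 0, 0, 0, 0, 0], [-0.004, 0, 0, 0, 0, 0, 0], [-0.004, 0, 0, 0, 0, 0, 0]])

```text
t: 8.12
tool_pos: [564.3, 143.2, 51.0]
eef_rot: [180.0, -0.0, 149.4]
wrist_force: [-0.7, 0.2, 0.3]
grip_width: -0.001
grip_force: 0.2
```

apply_moves(series=[[-0.005, 0, 0, 0, 0, 0, 0], [-0.005, 0, 0, 0, 0, 0, 0], [-0.005, 0, 0, 0, 0, 0, 0], [-0.005, 0, 0, 0, 0, 0, 0], [-0.005, 0, 0, 0, 0, 0, 0], [-0.005, 0, 0, 0, 0, 0, 0], [-0.005, 0, 0, 0, 0, 0, 0], [-0.005, 0, 0, 0, 0, 0, 0], [-0.005, 0, 0, 0, 0, 0, 0], [-0.005, 0, 0, 0, 0, 0, 0], [-0.005, 0, 0, 0, 0, 0, 0], [0, 0, 0, 0, 0, 0, 0]])

```text
t: 9.62
tool_pos: [611.8, 115.0, 51.0]
eef_rot: [180.0, 0.0, 149.3]
wrist_force: [1.1, 0.3, -0.5]
grip_width: -0.001
grip_force: 0.0
```

apply_moves(series=[[-0.003, 0, 0, 0, 0, 0, 0], [-0.003, 0, 0, 0, 0, 0, 0], [-0.002, 0, 0, 0, 0, 0, 0], [-0.002, 0, 0, 0, 0, 0, 0], [-0.001, 0, 0, 0, 0, 0, 0], [-0.001, 0, 0, 0, 0, 0, 0], [-0.001, 0, 0, 0, 0, 0, 0], [0, 0, 0, 0, 0, 0, 0]])

```text
t: 10.62
tool_pos: [622.4, 108.8, 51.0]
eef_rot: [180.0, -0.0, 149.4]
wrist_force: [-0.8, 1.2, 0.1]
grip_width: 0.0
grip_force: 0.5
```

apply_moves(series=[[-0.001, 0, 0, 0, 0, 0, 0], [-0.001, 0, 0, 0, 0, 0, 0], [-0.001, 0, 0, 0, 0, 0, 0], [0, 0, 0, 0, 0, 0, 0]])

```text
t: 11.12
tool_pos: [622.5, 108.8, 51.0]
eef_rot: [-179.9, -0.4, 149.4]
wrist_force: [-8.7, 4.0, 5.2]
grip_width: 0.001
grip_force: 4.6
```

The push stalled at case x ≈ 42 with about 10 N, which is where the end stop should be (43). I'll back off, raise the arm and check.

apply_moves(series=[[0.002, 0, 0, 0, 0, 0, 0], [0.006, 0, 0, 0, 0, 0, 0], [0.01, 0, 0, 0, 0, 0, 0], [0, 0, -0.02, 0, 0, 0, 0], [0.02, 0, -0.04, 0, 0, 0, 0], [0.05, 0, -0.03, 0, 0, 0, 0], [0.06, 0, 0, 0, 0, 0, 0], [0.06, 0, 0, 0, 0, 0, 0], [0.05, 0, 0, 0, 0, 0, 0], [0, 0, 0, 0, 0, 0, 0]])

```text
t: 12.38
tool_pos: [401.5, 240.2, 143.0]
eef_rot: [179.8, 0.1, 149.6]
wrist_force: [0.2, -0.1, 0.4]
grip_width: -0.007
grip_force: 0.0
```

```bash
python3 - <<'E'
from rig import manip
import cv2,numpy as np
a=manip.camera("scene")["image"][130:280,180:340]; b=manip.camera("top")["image"][110:260,160:340]
im=np.hstack([a,b]);print(manip.sense()["t"])
cv2.imwrite("pics/s4.png",cv2.resize(im,None,fx=2.3,fy=2.3,interpolation=cv2.INTER_CUBIC))
E
```

```text
12.475
```

View pics/s4.png

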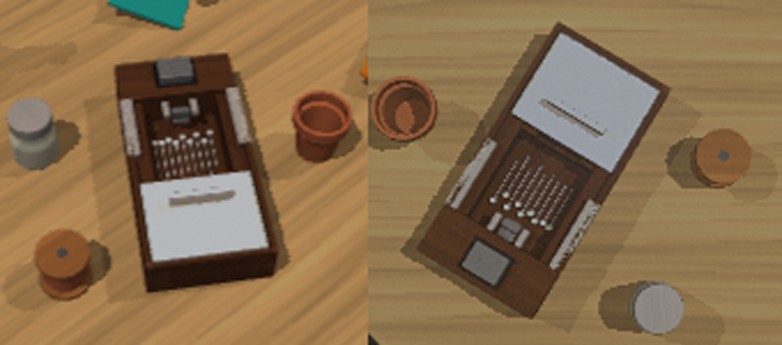

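The cover lies flat against the end stop (top-view corners near (562,35) and (665,92)). The compartment is fully open and the bystanders have not moved.

```bash
python3 -c "
from rig import manip
print(manip.hand_in())"
```

```text
the job is handed in; nothing more can be done
None
```

The pin case is open: I pressed the tab to release the cover, then pushed it by its rib to the end stop, where it lies flat on the landing; the spool, jar and pot stand where they were, and the job was handed in at about 12.5 s.

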